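# Hang the ingredient pan on the weighing stand

## Task

Take the ingredient pan, with the brass weight riding in it, off the plain hook and hang it on the weighing stand: slip its eye over the bar's tip, push it back against the sprung keeper until it is past the ridge, and let it down into the seat behind the ridge, then let go and move clear. Keep the pan level and never set it down on the way, and be gentle: never press or drop it on either stand with more than about 15 N. Leave the jar, brush, bowl and bench scale where they are.

Things in the scene. Friction and masses are not known exactly. Their poses are not given: they have to be found in the camera images.
- pan: Round aluminium pan on a rigid steel hanger, one piece, 0.4 kg. Origin: centre of its underside; z up. 112 mm across, 38 mm high, inner floor 4 mm above the origin. Wire legs rise from the rim at y = +-54 mm to the eye, an upright flat frame 6 mm thick (x), 48 mm wide (y), opening 36 mm wide and 52 mm high (98 to 150 mm above the origin); a hook's bar passes through it along x.
- pan_eye (a point): Middle of the under edge of the eye's top bar (the edge that rests on a hook), 150 mm above the pan's origin. The top bar reaches 10 mm above this point.
- pan_grip (a point): Middle of the wooden grip block on top of the eye: 14 mm along x, 26 mm along y, from 160 to 205 mm above the pan's origin; this point is at 188 mm. Fingers closing along the pan's x resist the keeper's push best.
- weight: Small brass weight, 32 mm across, 33 mm high, about 0.11 kg (varies), standing loose on the pan's floor; origin at the centre of its underside. It rides along and must stay in the pan.
- park: Plain hook stand on which the pan hangs at the start; fixed. Origin on the table below the place where the pan hangs (within 6 mm along x). Bar along x, 10 mm wide, 8 mm thick, top 205 mm above the table, from its tip at x = -34 to the post at x = +100 mm; the last 7 mm at the tip turn up 15 mm. Post 22 mm thick, 229 mm high; foot x 40 to 160, 130 mm wide, 12 mm high.
- weigh: Weighing stand: white fixed foot with a mast and a bar (10 mm wide) pointing to its -x. Origin on the table below the middle of the seat at middle setting. The bar's setting is NOT measured: it is clamped up to 9 mm higher or lower and 18 mm further in or out along x; find it by feel or sight. The clamps do not give. Foot x 30 to 170 mm, 150 mm wide, 30 mm high; post at x 100, 220 mm high.
- seat_mid (a point): Fixed point: where the eye's under edge (point pan_eye) rests in the seat if the bar is at its middle setting, 205 mm up. From here at that setting (x, z in mm): seat x -3 to +16, top z 0; bar's underside z -8; ridge before it x -9 to -3, top z +9; flat run x -39 to -9, top z +4; upturned tip x -46 to -39, top z +15. The true bar is shifted as a whole from this.
- keeper_mid (a point): Fixed point: middle of the free keeper's front face at middle setting, at x +1, z 0 from seat_mid. The keeper is a plate 44 mm wide, z -14 to +6, that the eye pushes to +x on a spring: starts at 0.6 N, 0.3 N more per mm, stops hard after 8 mm. Push it 3 to 7 mm (1.5 to 2.7 N; least 2 mm) so that the 6 mm eye can go down behind the ridge. Spring flange on the bar at x 33 to 38, top z +10.
- jar: Bystander: glass jar, 64 mm across, 85 mm high, loose, standing behind the stands. Origin at the centre of its underside.
- brush: Bystander: pastry brush lying on the bench nearer to the robot, between the stands. Origin under its middle.
- bowl: Bystander: empty steel bowl, 160 mm across, 70 mm high, loose, on the right of the bench. Origin at the centre of its underside.
- scale: Bystander: fixed bench scale with a round platter 200 mm across, top at 82 mm, on the left of the bench. Origin at the centre of its underside.
Not all that is in view belongs to the job. What is shaped like the pan but purple or red is not meant.

How it is judged:
By the outcome, as a careful person would: the job done as asked, in the order asked, and still so for the second after the job is handed in, with the robot touching nothing.
It also fails if it takes over 62 s, if anything falls off the work surface, if the arm or the gripper's body presses on something with over 40 N, if the wrist force passes 120 N, or if a joint passes its speed limit or range.

## Robot

A 6-joint arm with a two-finger parallel gripper is mounted at the origin on the work surface. World frame = base frame: x ahead of the robot, y to its left, z up, the work surface at z = 0. Lengths are in m, angles in rad, forces in N, time in s.
With the tool pointing down it reaches from about 0.35 to 0.775 m from the base axis. Payload 5.5 kg.
Tool frame: the origin (TCP) lies between the finger pads; the fingertips stand env.nose_length ahead of it and the grasp point (between the pads) lies 8 mm behind it (env.nose_length is the distance from the TCP to the fingertips, in m); z points along the fingers, y is the direction in which the jaws open and shut (so a half turn about z gives the same grasp; the last joint's range is limited). The gripper opens to 85 mm and grips with 20 to 120 N. Pads are 22 mm wide; open, the fingers measure 114 mm over their backs; the gripper's body (76 mm by 85 mm) begins 54 mm behind the grasp point. The pads swing forward as they close: fully open they stand 13 mm farther back than shut.
Start: joints at [1.038, 0.313, 0.046, 1.304, 0, 1.431], TCP at [0.22, 0.531, 0.242] pointing down, gripper open.
Joint ranges: [-2.76, 2.76], [-0.86, 1.69], [-1.03, 1.26], [-2.2, 2.34], [-1.47, 1.5], [-3.14, 3.14]. Speed limits (rad/s): [2.57, 2.57, 3.14, 3.14, 3.14, 3.14].

## Interface

Orientations are given as a unit quaternion [w, x, y, z].
In Python, from workcell import env gives the robot as it stands. The module is installed in compiled form; this text tells all that it offers.
- The arm moves only by the shell command python3 -m creep 'ROWS' [FORCE]. ROWS is a JSON object of lists of equal length, an entry for each row: "hand": the finger opening in mm, from 0 to 85.4; "delta_pos": the shift along the tool's x, y, z scaled (see below), a list of three; "turn": the turn about the tool's z scaled (see below). In form: {"hand": [hand, ...], "delta_pos": [[dx, dy, dz], ...], "turn": [turn, ...]}. A call has exactly 5 rows; each row shifts and turns the commanded pose from where the row before left it, along the tool's axes as they then stand; what a row does not reach is not made up. The controller multiplies each number of a shift by 0.8 m and each number of a turn by 5 degrees. A row lasts 1/12 s, in which the tool goes at most 41.7 mm and 7.16 degrees, less where a joint would pass 70% of its speed; a pose out of reach is approached as far as the arm can. A call with a number of a shift or a turn outside -1 to 1 is refused whole. A call with a gripper value outside its range is refused whole. The fingers move at their own pace and stop on an object; FORCE is the grip in N (left out, the last holds). Time passes only in rows, so rows that do not move let the fingers close, or fill a call up. It gives the time, the measured TCP pose, the force and the opening at its end, in the units of the state.
- env.get_state(): the state, without advancing time (a new reading comes with each control period).
- env.read_camera(name): name is "scene" or "top" or "wrist"; returns a dict with "pixels" (420x560x3 uint8, red, green, blue), "depth" (420x560 float32, m along the optical axis (not along the pixel's ray), 0 where there is no reading), "fx", "fy", "cx", "cy" (pixels), "D" ([k1, k2, p1, p2, k3] as OpenCV has them; the pictures are not rectified), "origin" and "orientation" of the camera in the world. Camera axes: x right, y down, z forward; pixel columns grow to the right and rows downward; lengths in m; the calibration is good to about 2 mm. A picture is of the moment at which its call begins.
- env.hand_in(): hands the job in, once; it reports no verdict.
Trained networks look in the newest picture that a camera, given by its name, has taken for a name from the list of things; names that differ only in an ending like _2 or _b are one class to them, and where a whole thing is asked for, a point or a joint stands for the part that bears it (a point fixed in the world has none). Each returns a list of dicts, best first, with "score" (0 to 1); they miss things now and then, are a little off and sometimes report something else, mostly with a low value. They report only what shows in the picture. A call takes as long as a camera call. They do not tell look-alikes from the thing itself.
- env.find_in(camera, target): "location" ([row, column] in pixels, amid what is visible of it).
- env.pinpoint(camera, target): "location" ([row, column] in pixels: a listed point, or the origin of a listed thing).
The state is a dict: "clock": time; "joint_pos": joint angles; "qvel": joint speeds; "tau": joint torques, N m; "tcp_pos": TCP position; "orientation": TCP orientation; "wrist_force": force on the tool from outside, world axes, zero at the start; "ft_torque": the same for the moment, N m; "finger_gap": finger opening in m.
Only numpy, scipy, OpenCV 4.12 (cv2) and the standard library are available. Lean on these libraries where they do the work, as an engineer would, in place of code of your own. Each camera call takes 0.05 s, during which the arm holds its last target.

## Working session

There is one attempt and no reset: what is moved stays moved. The work goes in short steps, Python scripts to look and compute and a shell command to move; the robot and the scene stay as the last step left them, time stands still between calls to the robot, and variables do not carry over. Pictures are saved under pics/ and viewed, and the job is handed in when it is done.

```bash
mkdir -p pics
cat > h.py <<'E'
import numpy as np,cv2
from workcell import env
from scipy.spatial.transform import Rotation as R
def rot(q): return R.from_quat([q[1],q[2],q[3],q[0]]).as_matrix()
def und(c,rc):
    K=np.array([[c['fx'],0,c['cx']],[0,c['fy'],c['cy']],[0,0,1]])
    p=cv2.undistortPoints(np.array([[[rc[1],rc[0]]]],float),K,np.array(c['D'],float))[0,0]
    return p
def ray(c,rc):
    p=und(c,rc); return np.array(c['origin']),rot(c['orientation'])@np.array([p[0],p[1],1.])
def pt(c,rc,d=None):
    o,r=ray(c,rc)
    if d is None: d=c['depth'][int(round(rc[0])),int(round(rc[1]))]
    return o+r*d
def tri(l):
    A=0;b=0
    for o,r in l:
        r=r/np.linalg.norm(r);P=np.eye(3)-np.outer(r,r);A=A+P;b=b+P@o
    return np.linalg.solve(A,b)
def proj(c,X):
    K=np.array([[c['fx'],0,c['cx']],[0,c['fy'],c['cy']],[0,0,1]])
    p=rot(c['orientation']).T@(np.array(X)-np.array(c['origin']))
    q=cv2.projectPoints(p.reshape(1,1,3),np.zeros(3),np.zeros(3),K,np.array(c['D'],float))[0][0,0]
    return q[::-1]
def save(n,a): cv2.imwrite('pics/'+n,np.ascontiguousarray(a[...,::-1]))
E
python3 - <<'E'
from h import *
s=env.get_state();print(s['clock'],s['tcp_pos'],s['orientation'],env.nose_length)
C={}
import pickle
for n in ['scene','top']:
    c=env.read_camera(n);C[n]=c;save(n+'0.png',c['pixels']);print(n,np.round(c['origin'],3),np.round(c['orientation'],3),c['fx'])
    for t in ['pan','pan_eye','pan_grip','park','weigh','seat_mid','keeper_mid','weight']:
        r=env.pinpoint(n,t)
        print(t,[(np.round(x['location'],1).tolist(),round(x['score'],2)) for x in r[:4]])
pickle.dump(C,open('c0.pkl','wb'))
E
```

```text
0.0 [0.21985943 0.5307655  0.24142633] [-2.91569638e-04  1.95146841e-01  9.80773615e-01 -8.61693046e-04] 0.011
scene [ 1.516 -0.501  1.141] [-0.359  0.774  0.478 -0.207] 523.8427945341617
pan [([257.4, 209.8], 0.94), ([224.1, 175.5], 0.91), ([308.8, 170.2], 0.63)]
pan_eye [([218.7, 206.2], 0.78), ([184.6, 169.0], 0.62), ([269.4, 163.4], 0.56), ([256.0, 207.9], 0.25)]
pan_grip [([259.5, 163.6], 0.74), ([175.8, 165.8], 0.68), ([208.9, 204.6], 0.58)]
park [([270.5, 205.7], 0.83)]
weigh [([242.3, 318.5], 0.9)]
seat_mid [([188.7, 321.6], 0.8)]
keeper_mid [([192.7, 322.4], 0.79)]
weight [([256.6, 209.1], 0.62)]
top [0.406 0.017 1.604] [-0.032  0.709 -0.704  0.027] 489.0049557074779
pan [([198.3, 390.0], 0.84), ([296.8, 351.8], 0.8), ([220.1, 348.4], 0.62)]
pan_eye [([302.7, 364.6], 0.79), ([191.3, 399.9], 0.73), ([217.2, 353.8], 0.57), ([210.6, 146.9], 0.17)]
pan_grip [([217.7, 351.4], 0.72), ([300.0, 365.1], 0.58), ([191.2, 398.6], 0.57), ([243.7, 430.6], 0.18)]
park [([223.0, 345.1], 0.97)]
weigh [([209.8, 237.0], 0.59)]
seat_mid [([205.9, 233.5], 0.76)]
keeper_mid [([202.5, 233.6], 0.7)]
weight [([219.5, 346.1], 0.47)]
```

View pics/scene0.png

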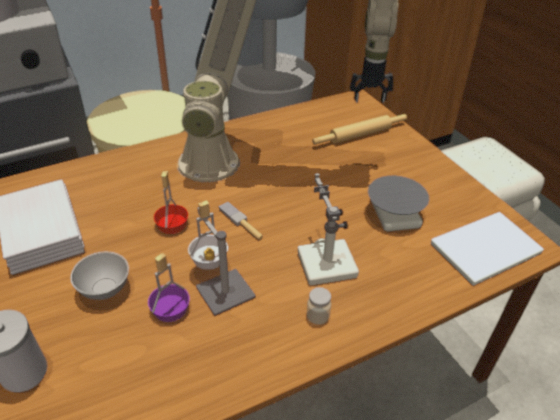

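View pics/top0.png

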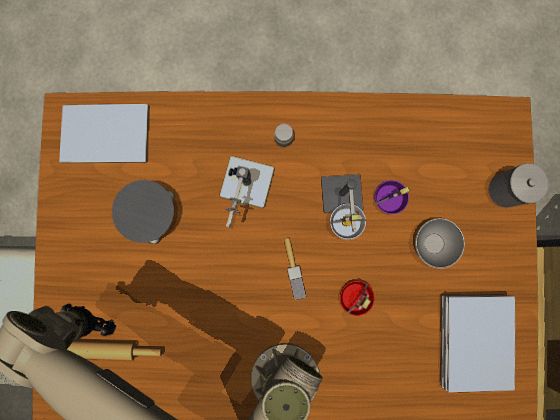

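Run:
```python
from h import *
import pickle
C=pickle.load(open('c0.pkl','rb'));S,T=C['scene'],C['top']
P={'eye':([218.7,206.2],[217.2,353.8]),'grip':([208.9,204.6],[217.7,351.4]),'pan':([257.4,209.8],[220.1,348.4]),'park':([270.5,205.7],[223,345.1]),'weigh':([242.3,318.5],[209.8,237]),'seat':([188.7,321.6],[205.9,233.5]),'keeper':([192.7,322.4],[202.5,233.6])}
for k,(a,b) in P.items():
    X=tri([ray(S,a),ray(T,b)]);print(k,np.round(X,4),'res px',np.round(proj(S,X)-a,1),np.round(proj(T,X)-b,1))
save('crop0s.png',cv2.resize(S['pixels'][140:330,120:400],None,fx=2.8,fy=2.8,interpolation=cv2.INTER_CUBIC))
save('crop0t.png',cv2.resize(T['pixels'][130:320,170:450],None,fx=2.8,fy=2.8,interpolation=cv2.INTER_CUBIC))
```

```text
eye [ 0.5081 -0.1891  0.2059] res px [-0.  -0.9] [-0.3 -0.8]
grip [ 0.5026 -0.1834  0.2337] res px [0.1 1.2] [0.4 1. ]
pan [ 0.51   -0.1921  0.0606] res px [-0.1 -1.4] [-0.5 -1.2]
park [ 0.5013 -0.1973 -0.0009] res px [0.  1.4] [0.5 1.2]
weigh [ 0.5423  0.1604 -0.0016] res px [-0.1  1. ] [0.4 0.8]
seat [0.5365 0.154  0.2101] res px [-0.   0.1] [0.  0.1]
keeper [0.5463 0.1532 0.203 ] res px [-0.   0.6] [0.3 0.5]
```

View pics/crop0s.png

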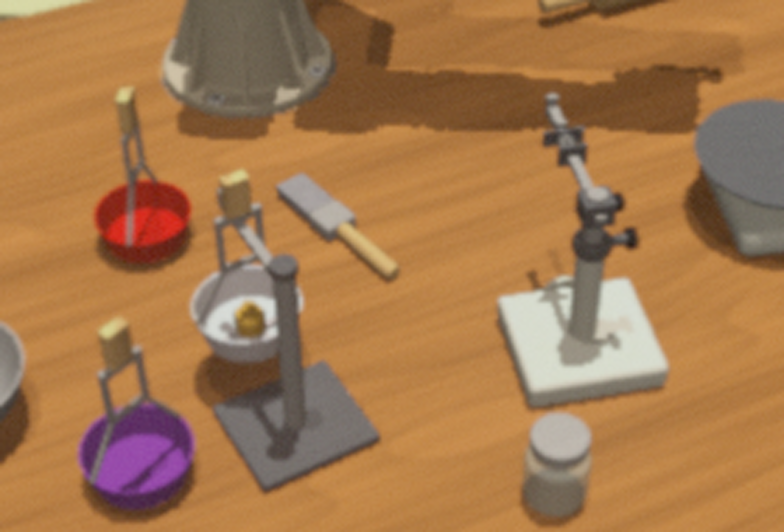

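View pics/crop0t.png

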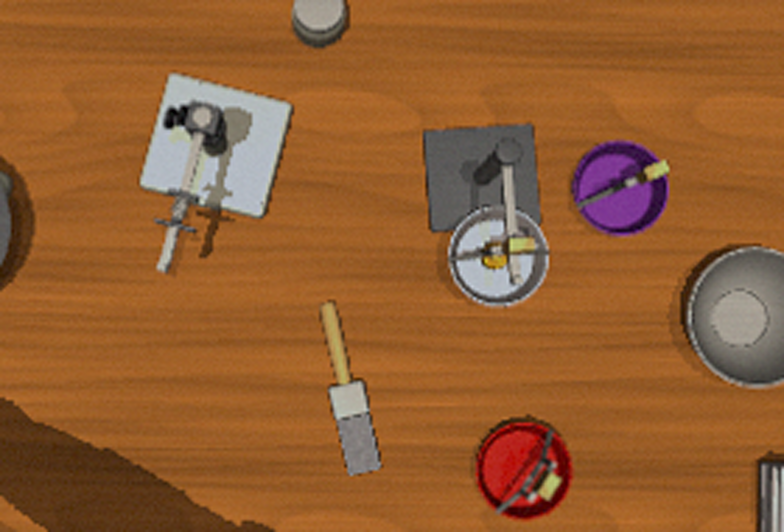

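```bash
cat > cloud.py <<'E'
from h import *
def cloud(c):
    h,w=c['depth'].shape
    K=np.array([[c['fx'],0,c['cx']],[0,c['fy'],c['cy']],[0,0,1]])
    v,u=np.mgrid[0:h,0:w]
    p=cv2.undistortPoints(np.stack([u.ravel(),v.ravel()],1).astype(float).reshape(-1,1,2),K,np.array(c['D'],float)).reshape(h,w,2)
    d=c['depth']
    X=np.dstack([p*d[...,None],d])@rot(c['orientation']).T+np.array(c['origin'])
    X[d<=0]=np.nan
    return X
E
python3 - <<'E'
from cloud import *
import pickle
C=pickle.load(open('c0.pkl','rb'))
for n in C:
    X=cloud(C[n])
    print(n)
    # weigh foot top
    for nm,(cx,cy),z0,z1,rr in [('weighfoot',(.64,.13),.024,.036,.13),('parkfoot',(.6,-.19),.007,.017,.12),('weighbar',(.56,.15),.19,.235,.12),('parkbar',(.53,-.19),.19,.215,.13),('grip',(.5,-.187),.218,.26,.05)]:
        m=(abs(X[...,0]-cx)<rr)&(abs(X[...,1]-cy)<rr)&(X[...,2]>z0)&(X[...,2]<z1)
        p=X[m]
        if len(p)<5: print(nm,len(p));continue
        r=cv2.minAreaRect(p[:,:2].astype(np.float32)*1000)
        c=p[:,:2].mean(0);u,s,vt=np.linalg.svd(p[:,:2]-c)
        print(nm,len(p),np.round(r[0],1),np.round(r[1],1),round(r[2],1),'pca',np.round(np.degrees(np.arctan(vt[0,1]/vt[0,0])),1),'mean',np.round(p.mean(0),4),np.round(p.min(0),3),np.round(p.max(0),3))
E
```

```text
scene
weighfoot 1532 [635.3 130.8] [151.  149.6] 75.0 pca 59.4 mean [0.6435 0.1244 0.0293] [0.554 0.041 0.024] [0.72  0.215 0.036]
parkfoot 1337 [ 615.  -212.5] [141.9 194. ] 3.0 pca 77.9 mean [ 0.608  -0.1877  0.0109] [ 0.54  -0.309  0.007] [ 0.689 -0.114  0.017]
weighbar 480 [566.1 149.2] [ 47.1 186. ] 79.1 pca -13.6 mean [0.5845 0.1428 0.2078] [0.475 0.111 0.19 ] [0.657 0.181 0.225]
parkbar 228 [ 541.6 -192.5] [ 48.8 148.7] 85.1 pca 3.4 mean [ 0.5465 -0.1882  0.2034] [ 0.467 -0.214  0.19 ] [ 0.617 -0.165  0.215]
grip 145 [ 495.8 -196.4] [47.8 26.4] 24.0 pca 51.9 mean [ 0.5087 -0.1916  0.2409] [ 0.469 -0.203  0.218] [ 0.517 -0.177  0.26 ]
top
weighfoot 1416 [674.3 118.7] [158.7 231.5] 70.8 pca -72.8 mean [0.6345 0.1256 0.0296] [0.554 0.006 0.024] [0.768 0.217 0.036]
parkfoot 941 [ 608.4 -191.5] [232.  234.7] 4.3 pca -80.6 mean [ 0.6069 -0.1763  0.0115] [ 0.485 -0.308  0.007] [ 0.719 -0.074  0.017]
weighbar 408 [566.4 150.8] [ 44.1 180.7] 78.2 pca -12.9 mean [0.5823 0.1453 0.2107] [0.478 0.112 0.192] [0.654 0.178 0.228]
parkbar 148 [ 537.1 -189.7] [ 45.6 132.7] 86.8 pca 4.5 mean [ 0.5365 -0.1854  0.204 ] [ 0.471 -0.211  0.19 ] [ 0.605 -0.165  0.215]
grip 53 [ 493.7 -182.5] [33.1 44.1] 79.6 pca 11.7 mean [ 0.5003 -0.1872  0.2473] [ 0.47  -0.201  0.219] [ 0.513 -0.167  0.26 ]
```

```bash
cat > plan.py <<'E'
from h import *
import sys,json
def yaw_of(Rm): return np.degrees(np.arctan2(Rm[1,1],Rm[0,1]))
def state():
    s=env.get_state();return np.array(s['tcp_pos']),yaw_of(rot(s['orientation'])),s
def show():
    p,y,s=state();print('t',round(s['clock'],2),'tcp',np.round(p,4),'yaw',round(y,2),'F',np.round(s['wrist_force'],1),'M',np.round(s['ft_torque'],2),'gap',round(s['finger_gap']*1000,1),'j6',round(s['joint_pos'][5],2),'j5',round(s['joint_pos'][4],3),'z',np.round(rot(s['orientation'])[:,2],4))
def axes(y):
    y=np.radians(y); Y=np.array([np.cos(y),np.sin(y),0]);Z=np.array([0,0,-1.]);return np.stack([np.cross(Y,Z),Y,Z],1)
def plan(target,yaw,n,p=None,y=None):
    p0,y0,_=state()
    p=p0 if p is None else np.array(p); y=y0 if y is None else y
    dy=-(yaw-y)/n; step=(np.array(target)-p)/n
    for i in range(n):
        d=axes(y).T@step/0.8; y-=dy
        print([float(v) for v in np.round(d,4)],round(dy/5,3))
    print('mm/row',np.linalg.norm(step)*1000)
E
python3 - <<'E'
from plan import *
show(); plan([.40,.19,.40],-14,20)
E
```

```text
t 0.9 tcp [0.2202 0.5312 0.2423] yaw 67.49 F [ 0.7 -0.5  0.6] M [-0.    0.02 -0.04] gap 85.5 j6 1.43 j5 0.0 z [ 1.e-04  2.e-04 -1.e+00]
[-0.0185, -0.0154, -0.0099] 0.815
[-0.0196, -0.014, -0.0099] 0.815
[-0.0205, -0.0126, -0.0099] 0.815
[-0.0214, -0.0111, -0.0099] 0.815
[-0.0221, -0.0096, -0.0099] 0.815
[-0.0227, -0.008, -0.0099] 0.815
[-0.0233, -0.0063, -0.0099] 0.815
[-0.0237, -0.0047, -0.0099] 0.815
[-0.0239, -0.003, -0.0099] 0.815
[-0.0241, -0.0013, -0.0099] 0.815
[-0.0241, 0.0004, -0.0099] 0.815
[-0.024, 0.0022, -0.0099] 0.815
[-0.0238, 0.0039, -0.0099] 0.815
[-0.0235, 0.0055, -0.0099] 0.815
[-0.023, 0.0072, -0.0099] 0.815
[-0.0224, 0.0088, -0.0099] 0.815
[-0.0218, 0.0104, -0.0099] 0.815
[-0.021, 0.0119, -0.0099] 0.815
[-0.0201, 0.0134, -0.0099] 0.815
[-0.0191, 0.0147, -0.0099] 0.815
mm/row 20.835369971850916
```

```bash
python3 -m creep '{"hand":[60,60,60,60,60],"delta_pos":[[-0.0185,-0.0154,-0.01],[-0.0196,-0.014,-0.01],[-0.0205,-0.0126,-0.01],[-0.0214,-0.0111,-0.01],[-0.0221,-0.0096,-0.01]],"turn":[0.815,0.815,0.815,0.815,0.815]}'
python3 -m creep '{"hand":[60,60,60,60,60],"delta_pos":[[-0.0227,-0.008,-0.01],[-0.0233,-0.0063,-0.01],[-0.0237,-0.0047,-0.01],[-0.0239,-0.003,-0.01],[-0.0241,-0.0013,-0.01]],"turn":[0.815,0.815,0.815,0.815,0.815]}'
python3 -m creep '{"hand":[60,60,60,60,60],"delta_pos":[[-0.0241,0.0004,-0.01],[-0.024,0.0022,-0.01],[-0.0238,0.0039,-0.01],[-0.0235,0.0055,-0.01],[-0.023,0.0072,-0.01]],"turn":[0.815,0.815,0.815,0.815,0.815]}'
python3 -m creep '{"hand":[60,60,60,60,60],"delta_pos":[[-0.0224,0.0088,-0.01],[-0.0218,0.0104,-0.01],[-0.021,0.0119,-0.01],[-0.02,0.0134,-0.01],[-0.019,0.0147,-0.01]],"turn":[0.815,0.815,0.815,0.815,0.815]}'
python3 - <<'E'
from plan import *
import pickle
show()
c=env.read_camera('wrist');pickle.dump(c,open('w1.pkl','wb'));save('w1.png',c['pixels'])
print(np.round(c['origin'],3),np.round(rot(c['orientation']),2).tolist(),c['fx'])
for t in ['seat_mid','keeper_mid','weigh']:
    print(t,[(np.round(x['location'],1).tolist(),round(x['score'],2)) for x in env.pinpoint('wrist',t)[:3]])
E
```

```text
clock: 1.32
tcp_pos: [0.2653, 0.4452, 0.2827]
orientation: [0.0, 0.367, 0.93, 0.0]
wrist_force: [0.9, 0.7, 0.7]
finger_gap: 0.0604
clock: 1.73
tcp_pos: [0.3103, 0.3598, 0.3229]
orientation: [0.0, 0.526, 0.851, 0.0]
wrist_force: [0.0, -0.8, -1.3]
finger_gap: 0.0601
clock: 2.15
tcp_pos: [0.3552, 0.2745, 0.3629]
orientation: [0.0, 0.668, 0.744, 0.0]
wrist_force: [-0.1, -0.2, 0.2]
finger_gap: 0.0603
clock: 2.57
tcp_pos: [0.4002, 0.1892, 0.4029]
orientation: [0.0, 0.789, 0.614, 0.0]
wrist_force: [0.0, 0.1, -0.7]
finger_gap: 0.06
t 2.57 tcp [0.4002 0.1892 0.4029] yaw -14.21 F [ 0.   0.1 -0.7] M [-0.01 -0.06 -0.03] gap 60.0 j6 2.08 j5 0.0 z [ 5.e-04  2.e-04 -1.e+00]
[0.42  0.27  0.534] [[0.97, -0.23, -0.08], [-0.25, -0.92, -0.31], [0.0, 0.32, -0.95]] 297.79335639628
seat_mid [([182.0, 403.3], 0.83)]
keeper_mid [([182.3, 406.3], 0.72)]
weigh []
```

View pics/w1.png

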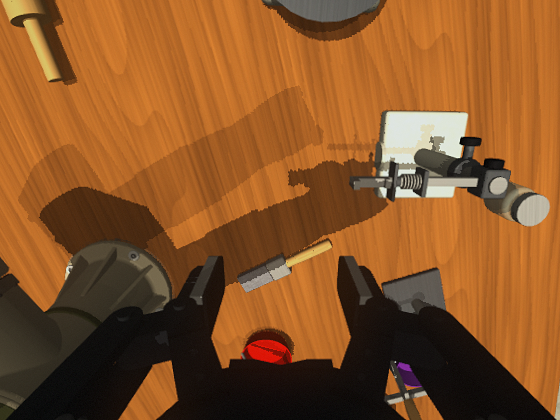

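Run:
```python
from cloud import *
import pickle
c=pickle.load(open('w1.pkl','rb'));X=cloud(c)
save('w1c.png',cv2.resize(c['pixels'][140:240,330:550],None,fx=3.6,fy=3.6,interpolation=cv2.INTER_CUBIC))
o,r=ray(c,[182,403.3]);S=pickle.load(open('c0.pkl','rb'))
P=tri([ray(S['scene'],[188.7,321.6]),ray(S['top'],[205.9,233.5]),(o,r)]);print(P,[proj(k,P) for k in (S['scene'],S['top'],c)])
m=(abs(X[...,0]-.56)<.13)&(abs(X[...,1]-.15)<.06)&(X[...,2]>.19)&(X[...,2]<.24)
for row in range(176,192,2):
    print(row,[tuple((X[row,u]*1000).round().astype(int)) if np.isfinite(X[row,u,0]) else None for u in range(348,440,6)])
# foot
m=(abs(X[...,0]-.64)<.14)&(abs(X[...,1]-.13)<.14)&(X[...,2]>.026)&(X[...,2]<.034)
p=X[m];print(cv2.minAreaRect(p[:,:2].astype(np.float32)*1000))
```

```text
[0.53562664 0.15506007 0.20815474] [array([188.9428026 , 321.77855877]), array([206.30921487, 233.22878459]), array([182.85209801, 404.05332255])]
176 [(np.int64(510), np.int64(120), np.int64(1)), (np.int64(483), np.int64(175), np.int64(201)), (np.int64(490), np.int64(173), np.int64(199)), (np.int64(496), np.int64(171), np.int64(200)), (np.int64(503), np.int64(170), np.int64(200)), (np.int64(510), np.int64(168), np.int64(201)), (np.int64(517), np.int64(166), np.int64(200)), (np.int64(523), np.int64(165), np.int64(201)), (np.int64(527), np.int64(166), np.int64(211)), (np.int64(536), np.int64(162), np.int64(202)), (np.int64(541), np.int64(162), np.int64(209)), (np.int64(548), np.int64(160), np.int64(207)), (np.int64(555), np.int64(158), np.int64(207)), (np.int64(558), np.int64(160), np.int64(216)), (np.int64(649), np.int64(92), np.int64(28)), (np.int64(659), np.int64(90), np.int64(30))]
178 [(np.int64(509), np.int64(116), np.int64(1)), (np.int64(481), np.int64(175), np.int64(210)), (np.int64(487), np.int64(173), np.int64(210)), (np.int64(494), np.int64(171), np.int64(208)), (np.int64(5
[... 4439 characters left out ...]
(0)), (np.int64(538), np.int64(85), np.int64(0)), (np.int64(549), np.int64(82), np.int64(-1)), (np.int64(554), np.int64(89), np.int64(25)), (np.int64(563), np.int64(88), np.int64(29)), (np.int64(520), np.int64(150), np.int64(205)), (np.int64(584), np.int64(82), np.int64(29)), (np.int64(593), np.int64(80), np.int64(31)), (np.int64(604), np.int64(77), np.int64(29)), (np.int64(551), np.int64(139), np.int64(196)), (np.int64(552), np.int64(143), np.int64(210)), (np.int64(557), np.int64(143), np.int64(214)), (np.int64(646), np.int64(67), np.int64(31)), (np.int64(656), np.int64(65), np.int64(32))]
((676.2748413085938, 114.60884857177734), (162.95701599121094, 245.37582397460938), 68.08606719970703)
```

View pics/w1c.png

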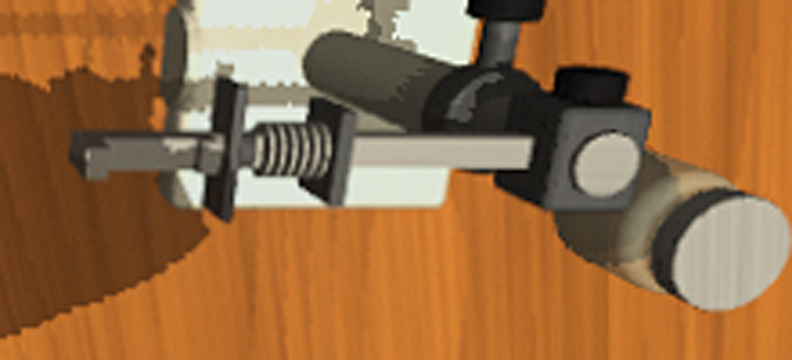

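Run:
```python
from plan import *
plan([.52,.15,.30],-14.2,5)
```

```text
[-0.0024, 0.0315, 0.0256] 0.008
[-0.0024, 0.0315, 0.0256] 0.008
[-0.0024, 0.0315, 0.0256] 0.008
[-0.0024, 0.0315, 0.0256] 0.008
[-0.0024, 0.0315, 0.0256] 0.008
mm/row 32.52976407251277
```

```bash
python3 -m creep '{"hand":[60,60,60,60,60],"delta_pos":[[-0.0024,0.0315,0.0256],[-0.0024,0.0315,0.0256],[-0.0024,0.0315,0.0256],[-0.0024,0.0315,0.0256],[-0.0024,0.0315,0.0256]],"turn":[0,0,0,0,0]}'
python3 - <<'E'
from plan import *
import pickle
show()
c=env.read_camera('wrist');pickle.dump(c,open('w2.pkl','wb'));save('w2.png',c['pixels'])
for t in ['seat_mid','keeper_mid','weigh']:
    print(t,[(np.round(x['location'],1).tolist(),round(x['score'],2)) for x in env.pinpoint('wrist',t)[:3]])
E
```

```text
clock: 3.18
tcp_pos: [0.5201, 0.1511, 0.2985]
orientation: [-0.0, 0.787, 0.617, -0.0]
wrist_force: [-0.2, 1.2, 0.1]
finger_gap: 0.06
t 3.18 tcp [0.5201 0.1511 0.2985] yaw -13.84 F [-0.2  1.2  0.1] M [ 0.02  0.03 -0.03] gap 60.0 j6 1.95 j5 0.0 z [-6.e-04  4.e-04 -1.e+00]
seat_mid [([207.6, 303.6], 0.59)]
keeper_mid [([204.6, 302.3], 0.93)]
weigh []
```

View pics/w2.png

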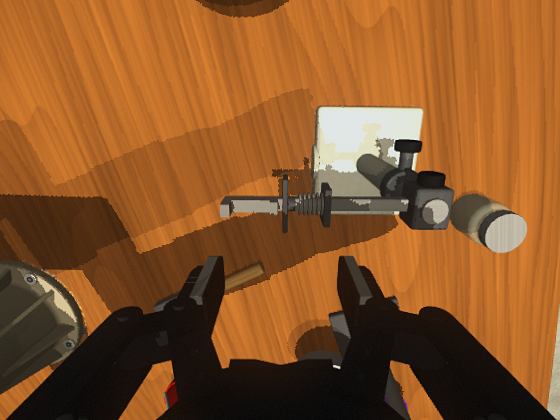

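Run:
```python
from cloud import *
import pickle
for f in ['w1.pkl','w2.pkl']:
    c=pickle.load(open(f,'rb'));X=cloud(c)
    m=(abs(X[...,0]-.56)<.12)&(abs(X[...,1]-.15)<.05)&(X[...,2]>.195)&(X[...,2]<.226)
    p=X[m]
    # keeper+flange excluded: use flat run / tip and rear bar
    yaw=np.radians(-14);
    for it in range(4):
        ex=np.array([np.cos(yaw),np.sin(yaw)]);ey=np.array([-ex[1],ex[0]])
        q=(p[:,:2]-[.5356,.155]);a=q@ex*1000;b=q@ey*1000
        s=((a<-22)&(a>-56)|((a>32)&(a<60)))&(abs(b-np.median(b[(a<-22)]))<9)&(p[:,2]>.2)
        # centre per bin
        B=[(t,(np.percentile(b[s&(abs(a-t)<2)],4)+np.percentile(b[s&(abs(a-t)<2)],96))/2) for t in list(range(-54,-22,4))+list(range(34,60,4)) if (s&(abs(a-t)<2)).sum()>5]
        k=np.polyfit(*np.array(B).T,1);yaw+=np.arctan(k[0])
    print(f,'yaw',np.degrees(yaw),'off b',k[1],np.round(B,1).tolist())
    for t in range(-64,40,1):
        w=(abs(a-t)<.5)&(abs(b-k[1])<4)
        if w.sum()>2: print(t,w.sum(),np.round(np.percentile(p[w,2],[50,95])*1000,1),end=' | ')
    print()
```

```text
w1.pkl yaw -14.729619938452299 off b 0.9869916978705867 [[-54.0, 0.9], [-50.0, 0.9], [-46.0, 0.8], [-42.0, 1.0], [-38.0, 1.0], [-34.0, 1.1], [-30.0, 1.1], [-26.0, 1.2], [34.0, 0.7], [38.0, 0.9], [42.0, 0.8], [46.0, 0.9], [50.0, 1.1], [54.0, 1.2], [58.0, 1.0]]
-61 11 [211.1 219.3] | -60 29 [213.4 220.8] | -59 6 [219.8 221. ] | -58 7 [219.7 221.1] | -57 7 [220.3 221. ] | -56 5 [220.1 220.4] | -55 7 [219.8 221.2] | -54 4 [219.4 220.5] | -49 7 [208.9 209.7] | -48 7 [209.1 209.6] | -47 5 [208.3 209.6] | -46 7 [209.1 209.8] | -45 6 [208.5 209.9] | -44 8 [208.4 208.9] | -43 6 [209.3 210. ] | -42 6 [208.8 210.5] | -41 3 [209.4 209.4] | -40 6 [209.1 209.8] | -39 6 [208.7 209.4] | -38 7 [209.1 209.7] | -37 7 [208.7 209.3] | -36 6 [209.1 210.1] | -35 6 [209.  210.5] | -34 7 [208.9 209.5] | -33 7 [208.7 210.4] | -32 5 [209.6 209.9] | -31 4 [208.6 209. ] | -30 8 [208.9 209.7] | -29 6 [208.7 209. ] | -28 8 [208.7 209.9] | -27 4 [209.  209.8] | -26 6 [208.6 209.1] | -25 7 [209.  213.1] | -24 17 [211.3 214.6] | -23 5 [213.6 214.1] | -22 9 [213.8 214.8] | -21 4 [213.5 213.9] | -20 7 [213.9 214.2] | -
[... 2632 characters left out ...]
9] | 6 16 [205.6 211.2] | 7 14 [210.5 212.1] | 8 4 [205.4 205.6] | 9 14 [205.1 206. ] | 10 19 [209.4 211. ] | 11 11 [210.7 211.5] | 12 3 [205.4 205.5] | 13 23 [205.1 211.6] | 14 14 [210.5 211.4] | 16 11 [205.  205.9] | 17 27 [208.7 211.3] | 18 18 [211.4 215.2] | 19 12 [215.  215.8] | 20 12 [214.9 215.7] | 21 16 [215.1 215.9] | 22 11 [214.8 215.6] | 23 11 [215.1 216.2] | 25 4 [204.7 205.4] | 26 11 [204.7 205.3] | 27 9 [205.  205.5] | 28 16 [204.8 205.9] | 29 12 [205.  205.9] | 30 10 [204.8 205.4] | 31 10 [205.  206.1] | 32 13 [205.2 206.3] | 33 13 [205.1 205.9] | 34 11 [204.9 205.6] | 35 10 [204.9 205.9] | 36 12 [204.7 205.5] | 37 11 [205.  206.2] | 38 13 [204.7 205.6] | 39 14 [205.1 206.3] |
```

Run:
```python
from plan import *
plan([.50,-.215,.345],3.5,10,y=-14.2)
```

```text
[-0.0449, 0.0089, -0.0058] -0.354
[-0.0452, 0.0075, -0.0058] -0.354
[-0.0454, 0.0061, -0.0058] -0.354
[-0.0456, 0.0047, -0.0058] -0.354
[-0.0457, 0.0033, -0.0058] -0.354
[-0.0458, 0.0019, -0.0058] -0.354
[-0.0458, 0.0005, -0.0058] -0.354
[-0.0458, -0.0009, -0.0058] -0.354
[-0.0457, -0.0023, -0.0058] -0.354
[-0.0457, -0.0037, -0.0058] -0.354
mm/row 36.93703742259997
```

```bash
python3 -m creep '{"hand":[60,60,60,60,60],"delta_pos":[[-0.045,0.009,-0.006],[-0.045,0.0075,-0.006],[-0.0455,0.006,-0.006],[-0.0455,0.0047,-0.006],[-0.0457,0.0033,-0.006]],"turn":[-0.35,-0.35,-0.35,-0.35,-0.35]}'
python3 -m creep '{"hand":[60,60,60,60,60],"delta_pos":[[-0.0458,0.002,-0.006],[-0.0458,0.0005,-0.006],[-0.0458,-0.001,-0.006],[-0.0457,-0.0023,-0.006],[-0.0457,-0.0037,-0.006]],"turn":[-0.35,-0.35,-0.35,-0.35,-0.35]}'
python3 - <<'E'
from plan import *
import pickle
show()
c=env.read_camera('wrist');pickle.dump(c,open('w3.pkl','wb'));save('w3.png',c['pixels'])
for t in ['pan_grip','pan_eye','pan','weight','park']:
    print(t,[(np.round(x['location'],1).tolist(),round(x['score'],2)) for x in env.pinpoint('wrist',t)[:4]])
E
```

```text
clock: 3.8
tcp_pos: [0.5099, -0.0326, 0.3258]
orientation: [0.001, 0.737, 0.676, 0.001]
wrist_force: [1.1, -0.6, 0.1]
finger_gap: 0.0599
clock: 4.22
tcp_pos: [0.5011, -0.2158, 0.35]
orientation: [0.001, 0.684, 0.73, 0.0]
wrist_force: [1.1, -0.5, 0.8]
finger_gap: 0.06
t 4.22 tcp [ 0.5011 -0.2158  0.35  ] yaw 3.71 F [ 1.1 -0.5  0.8] M [-0.03 -0.04  0.05] gap 60.0 j6 0.95 j5 0.0 z [ 2.4e-03 -9.0e-04 -1.0e+00]
pan_grip [([181.1, 287.5], 0.8), ([186.8, 46.9], 0.61), ([17.5, 186.0], 0.5)]
pan_eye [([278.7, 341.5], 0.85), ([168.9, 283.7], 0.61), ([176.1, 73.7], 0.6)]
pan [([143.9, 281.2], 0.85), ([229.7, 322.3], 0.64), ([157.7, 131.1], 0.62)]
weight [([144.9, 285.9], 0.81)]
park []
```

View pics/w3.png

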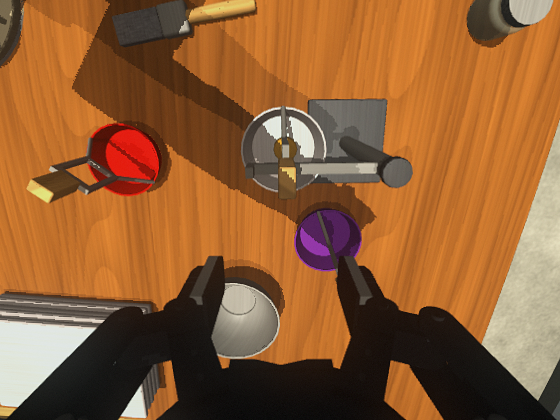

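Run:
```python
from cloud import *
import pickle
c=pickle.load(open('w3.pkl','rb'));X=cloud(c)
save('w3c.png',cv2.resize(c['pixels'][95:215,225:425],None,fx=4,fy=4,interpolation=cv2.INTER_CUBIC))
S=pickle.load(open('c0.pkl','rb'))
P=tri([ray(S['scene'],[208.9,204.6]),ray(S['top'],[217.7,351.4]),ray(c,[181.1,287.5])]);print('grip pt',P)
# grip top
m=(abs(X[...,0]-.505)<.05)&(abs(X[...,1]+.187)<.05)&(X[...,2]>.255)&(X[...,2]<.268)
p=X[m];print('griptop',len(p),p.mean(0),np.median(p,0),cv2.minAreaRect(p[:,:2].astype(np.float32)*1000))
# eye top bar z~.215
m=(abs(X[...,0]-.505)<.03)&(abs(X[...,1]+.187)<.03)&(X[...,2]>.211)&(X[...,2]<.218)
p=X[m];print('eyetop',len(p),p.mean(0) if len(p) else '')
# bar
m=(X[...,0]>.46)&(X[...,0]<.60)&(abs(X[...,1]+.187)<.03)&(X[...,2]>.198)&(X[...,2]<.224)
p=X[m]
yaw=np.radians(3.5)
for it in range(4):
    ex=np.array([np.cos(yaw),np.sin(yaw)]);ey=np.array([-ex[1],ex[0]])
    q=p[:,:2]-[.505,-.187];a=q@ex*1000;b=q@ey*1000
    B=[]
    for t in range(18,78,4):
        w=(abs(a-t)<2)&(p[:,2]>.202)&(p[:,2]<.208)
        if w.sum()>5:B.append((t,(b[w].min()+b[w].max())/2))
    k=np.polyfit(*np.array(B).T,1);yaw+=np.arctan(k[0])
print('bar yaw',np.degrees(yaw),k[1],np.round(B,1).tolist())
for t in range(-45,80,2):
    w=(abs(a-t)<1)&(abs(b-k[1])<4)
    if w.sum()>2: print(t,w.sum(),np.round(np.median(p[w,2])*1000,1),end=' | ')
# pan rim: z ~.093
m=(abs(X[...,0]-.505)<.075)&(abs(X[...,1]+.187)<.075)&(X[...,2]>.085)&(X[...,2]<.098)
p=X[m];print('\nrim',len(p),cv2.minEnclosingCircle(p[:,:2].astype(np.float32)*1000),np.median(p[:,2]))
```

```text
grip pt [ 0.50445396 -0.18663571  0.23744627]
griptop 589 [ 0.50355869 -0.18822528  0.25939769] [ 0.50355083 -0.18813595  0.25949161] ((503.6704406738281, -188.62452697753906), (13.269342422485352, 25.54953956604004), 3.5794131755828857)
eyetop 100 [ 0.50194008 -0.17090862  0.2148403 ]
bar yaw 4.863768197725299 -1.9528238785953416 [[18.0, -1.9], [22.0, -1.8], [26.0, -2.0], [30.0, -1.9], [34.0, -2.1], [38.0, -2.0], [42.0, -2.1], [46.0, -2.0], [50.0, -1.8], [54.0, -1.8], [58.0, -1.9], [62.0, -2.0], [66.0, -1.9], [70.0, -2.0], [74.0, -2.0]]
-37 21 219.7 | -35 22 220.0 | -33 18 219.7 | -31 32 213.9 | -29 18 204.9 | -27 19 204.8 | -25 18 204.8 | -23 18 204.5 | -21 18 204.6 | -19 17 204.6 | -17 19 204.5 | -15 20 204.7 | -13 19 204.7 | -11 17 204.5 | -9 8 204.8 | 9 16 204.8 | 11 17 204.7 | 13 17 204.5 | 15 18 204.6 | 17 23 205.0 | 19 21 204.7 | 21 18 204.4 | 23 18 204.9 | 25 17 204.8 | 27 18 204.6 | 29 17 205.1 | 31 19 204.5 | 33 22 204.8 | 35 18 204.9 | 37 20 204.8 | 39 16 204.5 | 41 16 204.6 | 43 16 204.5 | 45 16 204.8 | 47 18 204.8 | 49 17 204.6 | 51 18 204.7 | 53 16 204.6 | 55 19 204.7 | 57 16 205.0 | 59 17 205.3 | 61 16 204.8 | 63 19 204.8 | 65 17 204.5 | 67 21 204.7 | 69 16 204.8 | 71 20 204.7 | 73 19 204.6 | 75 18 204.7 | 77 20 204.7 | 79 17 204.6 | 
rim 918 ((502.8008117675781, -189.06875610351562), 55.68904495239258) 0.09155082787280655
```

View pics/w3c.png

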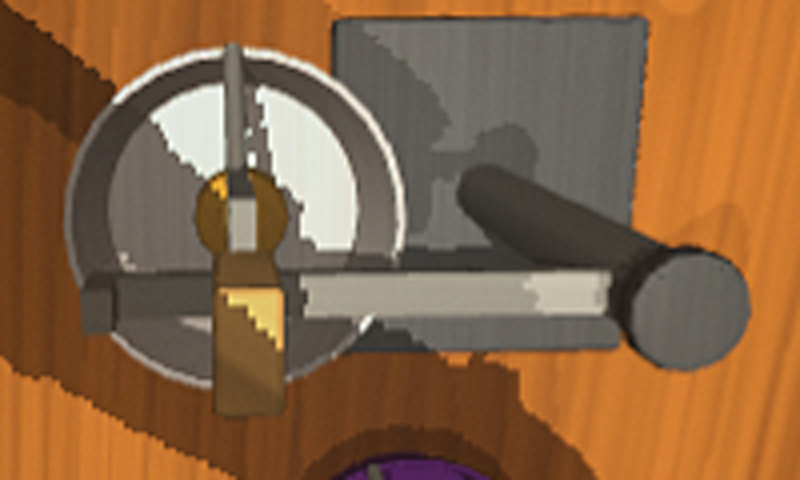

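Run:
```python
from plan import *
plan([.5037,-.1886,.30],4.2,5); plan([.5037,-.1886,.2355],4.2,5,p=[.5037,-.1886,.30],y=4.2)
```

```text
[0.0063, 0.001, 0.0122] -0.025
[0.0063, 0.001, 0.0122] -0.025
[0.0063, 0.001, 0.0122] -0.025
[0.0063, 0.001, 0.0122] -0.025
[0.0063, 0.001, 0.0122] -0.025
mm/row 10.988853427764523
[0.0, 0.0, 0.0161] -0.0
[0.0, 0.0, 0.0161] -0.0
[0.0, 0.0, 0.0161] -0.0
[0.0, 0.0, 0.0161] -0.0
[0.0, 0.0, 0.0161] -0.0
mm/row 12.9
```

```bash
python3 -m creep '{"hand":[50,50,50,50,50],"delta_pos":[[0.0063,0.001,0.012],[0.0063,0.001,0.012],[0.0063,0.001,0.012],[0.0063,0.001,0.012],[0.0063,0.001,0.012]],"turn":[-0.025,-0.025,-0.025,-0.025,-0.025]}'
python3 -m creep '{"hand":[50,50,50,50,50],"delta_pos":[[0,0,0.01],[0,0,0.01],[0,0,0],[0,0,0],[0,0,0]],"turn":[0,0,0,0,0]}'
python3 - <<'E'
from plan import *
import pickle
show()
for i in range(3):
    c=env.read_camera('wrist');print(np.round(state()[0],4))
pickle.dump(c,open('w4.pkl','wb'));save('w4.png',c['pixels'])
E
```

```text
clock: 4.93
tcp_pos: [0.504, -0.1877, 0.2999]
orientation: [0.0, 0.68, 0.733, 0.0]
wrist_force: [-1.0, 0.6, -0.4]
finger_gap: 0.0501
clock: 5.35
tcp_pos: [0.5041, -0.1902, 0.2843]
orientation: [0.0, 0.681, 0.732, 0.0]
wrist_force: [0.4, -1.1, -0.5]
finger_gap: 0.0497
t 5.35 tcp [ 0.5041 -0.1902  0.2843] yaw 4.13 F [ 0.4 -1.1 -0.5] M [-0.03 -0.03 -0.04] gap 49.7 j6 0.99 j5 0.0 z [ 6.e-04 -2.e-04 -1.e+00]
[ 0.5042 -0.1904  0.2845]
[ 0.5042 -0.1906  0.2845]
[ 0.5042 -0.1906  0.2845]
```

View pics/w4.png

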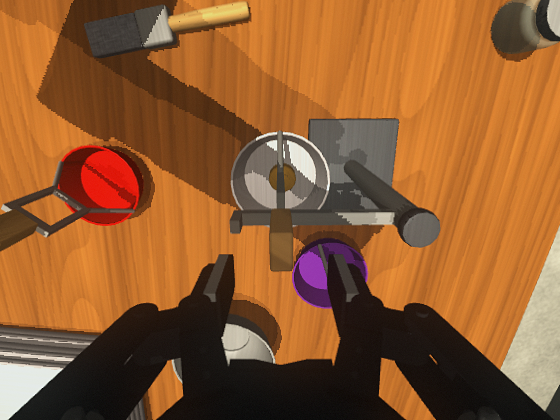

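```bash
python3 -m creep '{"hand":[50,50,50,50,50],"delta_pos":[[0.001,0,0.0123],[0.001,0,0.0123],[0.0005,0,0.0123],[0,0,0.0123],[0,0,0.0122]],"turn":[0,0,0,0,0]}'
python3 -m creep '{"hand":[50,50,50,50,50],"delta_pos":[[0,0,0],[0,0,0],[0,0,0],[0,0,0],[0,0,0]],"turn":[0,0,0,0,0]}'
python3 - <<'E'
from plan import *
import pickle
show()
c=env.read_camera('wrist')
pickle.dump(c,open('w5.pkl','wb'));save('w5.png',c['pixels'][100:,100:460])
E
```

```text
clock: 5.92
tcp_pos: [0.5034, -0.188, 0.2331]
orientation: [-0.001, 0.681, 0.732, -0.0]
wrist_force: [0.3, -0.6, 0.5]
finger_gap: 0.0499
clock: 6.33
tcp_pos: [0.5042, -0.1885, 0.2354]
orientation: [0.001, 0.681, 0.732, 0.0]
wrist_force: [-0.1, 0.1, -0.2]
finger_gap: 0.0501
t 6.33 tcp [ 0.5042 -0.1885  0.2354] yaw 4.12 F [-0.1  0.1 -0.2] M [-0.01 -0.01  0.03] gap 50.1 j6 0.99 j5 0.0 z [ 1.1e-03 -5.0e-04 -1.0e+00]
```

View pics/w5.png

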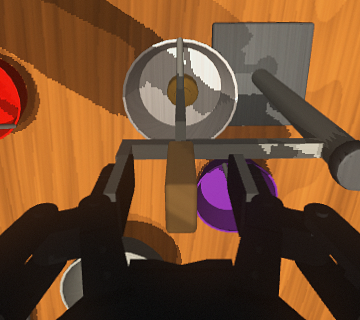

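```bash
python3 -m creep '{"hand":[30,20,10,8,8],"delta_pos":[[0,0,0],[0,0,0],[0,0,0],[0,0,0],[0,0,0]],"turn":[0,0,0,0,0]}' 60
python3 -m creep '{"hand":[8,8,8,8,8],"delta_pos":[[0,0,0],[0,0,0],[0,0,0],[0,0,0],[0,0,0]],"turn":[0,0,0,0,0]}' 60
python3 -c "
from plan import *
show()"
```

```text
clock: 6.8
tcp_pos: [0.5038, -0.1883, 0.235]
orientation: [0.0, 0.681, 0.732, 0.0]
wrist_force: [-0.7, -0.5, 2.4]
finger_gap: 0.0136
clock: 7.22
tcp_pos: [0.5038, -0.1883, 0.235]
orientation: [0.0, 0.681, 0.732, 0.0]
wrist_force: [-1.8, 0.5, 4.4]
finger_gap: 0.013
t 7.22 tcp [ 0.5038 -0.1883  0.235 ] yaw 4.12 F [-1.8  0.5  4.4] M [0.03 0.31 0.01] gap 13.0 j6 0.99 j5 -0.0 z [ 3.e-04 -2.e-04 -1.e+00]
```

```bash
python3 -m creep '{"hand":[8,8,8,8,8],"delta_pos":[[0,0,-0.002],[0,0,-0.004],[0,0,-0.006],[0,0,-0.008],[0,0,-0.010]],"turn":[0,0,0,0,0]}'
python3 -c "
from plan import *
show()
c=env.read_camera('wrist');save('w6.png',c['pixels'][60:,100:460])"
```

```text
clock: 7.63
tcp_pos: [0.5034, -0.188, 0.2585]
orientation: [-0.001, 0.681, 0.732, -0.0]
wrist_force: [-0.2, -0.5, -6.7]
finger_gap: 0.0133
t 7.63 tcp [ 0.5034 -0.188   0.2585] yaw 4.12 F [-0.2 -0.5 -6.7] M [-0.01 -0.03 -0.02] gap 13.3 j6 0.99 j5 0.0 z [-0.0015  0.001  -1.    ]
```

View pics/w6.png

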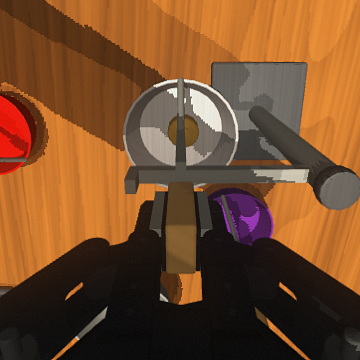

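Run:
```python
from plan import *
import pickle
C=pickle.load(open('c0.pkl','rb'));S,T=C['scene'],C['top']
for nm,a,b in [('redgrip',[175.8,165.8],[300,365.1]),('redpan',[224.1,175.5],[296.8,351.8])]:
    print(nm,tri([ray(S,a),ray(T,b)]))
O=np.array([.5217,.1597]);ex=np.array([.9695,-.2447])
print('approach', O-ex*.075)
```

```text
redgrip [ 0.27074659 -0.22445494  0.19865639]
redpan [ 0.26159609 -0.21547396 -0.00654395]
approach [0.4489875 0.1780525]
```

```bash
python3 -m creep '{"hand":[8,8,8,8,8],"delta_pos":[[0,-0.005,0],[0,-0.01,0],[0,-0.015,0],[0,-0.017,0],[0,-0.017,0]],"turn":[0,0,0,0,0]}'
python3 -m creep '{"hand":[8,8,8,8,8],"delta_pos":[[0,-0.012,0],[0,-0.005,0],[0,-0.002,0],[0,0,0],[0,0,0]],"turn":[0,0,0,0,0]}'
python3 - <<'E'
from plan import *
show()
c=env.read_camera('wrist');save('w7.png',c['pixels'][60:,100:460])
plan([.4490,.178,.261],-14.2,25)
E
```

```text
clock: 8.1
tcp_pos: [0.4513, -0.1917, 0.2583]
orientation: [-0.001, 0.681, 0.732, -0.0]
wrist_force: [-0.8, -0.4, -5.5]
finger_gap: 0.0136
clock: 8.52
tcp_pos: [0.438, -0.1932, 0.2589]
orientation: [0.0, 0.681, 0.732, 0.0]
wrist_force: [-0.0, -0.1, -5.0]
finger_gap: 0.0134
t 8.52 tcp [ 0.438  -0.1932  0.2589] yaw 4.12 F [-0.  -0.1 -5. ] M [ 0.01  0.03 -0.06] gap 13.4 j6 0.92 j5 0.0 z [ 8.e-04 -2.e-04 -1.e+00]
[0.0185, 0.0019, -0.0001] 0.147
[0.0185, 0.0016, -0.0001] 0.147
[0.0185, 0.0014, -0.0001] 0.147
[0.0185, 0.0012, -0.0001] 0.147
[0.0185, 0.0009, -0.0001] 0.147
[0.0186, 0.0007, -0.0001] 0.147
[0.0186, 0.0005, -0.0001] 0.147
[0.0186, 0.0002, -0.0001] 0.147
[0.0186, -0.0, -0.0001] 0.147
[0.0186, -0.0003, -0.0001] 0.147
[0.0186, -0.0005, -0.0001] 0.147
[0.0186, -0.0007, -0.0001] 0.147
[0.0185, -0.001, -0.0001] 0.147
[0.0185, -0.0012, -0.0001] 0.147
[0.0185, -0.0014, -0.0001] 0.147
[0.0185, -0.0017, -0.0001] 0.147
[0.0185, -0.0019, -0.0001] 0.147
[0.0184, -0.0022, -0.0001] 0.147
[0.0184, -0.0024, -0.0001] 0.147
[0.0184, -0.0026, -0.0001] 0.147
[0.0183, -0.0029, -0.0001] 0.147
[0.0183, -0.0031, -0.0001] 0.147
[0.0183, -0.0033, -0.0001] 0.147
[0.0182, -0.0036, -0.0001] 0.147
[0.0182, -0.0038, -0.0001] 0.147
mm/row 14.852878610711409
```

View pics/w7.png

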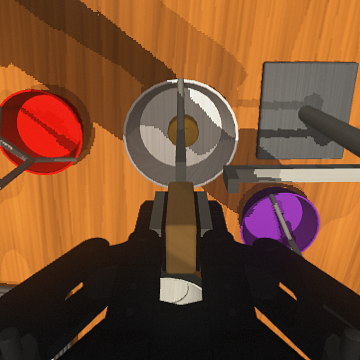

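```bash
python3 -m creep '{"hand":[8,8,8,8,8],"delta_pos":[[0.006,0.0005,0],[0.012,0.001,0],[0.018,0.0015,0],[0.024,0.0018,0],[0.024,0.0014,0]],"turn":[0.1,0.15,0.2,0.2,0.2]}'
python3 -m creep '{"hand":[8,8,8,8,8],"delta_pos":[[0.024,0.001,0],[0.024,0.0008,0],[0.024,0.0004,0],[0.024,0,0],[0.024,-0.0003,0]],"turn":[0.2,0.2,0.2,0.2,0.2]}'
python3 -m creep '{"hand":[8,8,8,8,8],"delta_pos":[[0.024,-0.0006,0],[0.024,-0.001,0],[0.024,-0.0012,0],[0.024,-0.0015,0],[0.024,-0.002,0]],"turn":[0.2,0.2,0.2,0.2,0.2]}'
python3 -m creep '{"hand":[8,8,8,8,8],"delta_pos":[[0.024,-0.002,0],[0.022,-0.0025,0],[0.018,-0.0025,0],[0.012,-0.002,0],[0.006,-0.001,0]],"turn":[0.2,0.2,0.2,0.15,0.05]}'
python3 - <<'E'
from plan import *
show()
plan([.4490,.178,.261],-14.2,5)
E
```

```text
clock: 8.98
tcp_pos: [0.4402, -0.1248, 0.2586]
orientation: [-0.0, 0.709, 0.706, 0.0]
wrist_force: [0.1, 0.1, -5.5]
finger_gap: 0.0134
clock: 9.4
tcp_pos: [0.4452, -0.0284, 0.2587]
orientation: [-0.0, 0.738, 0.674, 0.0]
wrist_force: [0.1, 0.4, -5.5]
finger_gap: 0.0129
clock: 9.82
tcp_pos: [0.452, 0.0676, 0.2588]
orientation: [-0.0, 0.767, 0.642, 0.0]
wrist_force: [0.6, 0.9, -5.2]
finger_gap: 0.0135
clock: 10.23
tcp_pos: [0.4573, 0.1338, 0.2586]
orientation: [-0.0, 0.788, 0.615, 0.0]
wrist_force: [0.1, -1.3, -5.2]
finger_gap: 0.0133
t 10.23 tcp [0.4573 0.1338 0.2586] yaw -14.05 F [ 0.1 -1.3 -5.2] M [-0.31  0.02  0.02] gap 13.3 j6 1.93 j5 0.001 z [-1.e-04  8.e-04 -1.e+00]
[0.0102, -0.0047, -0.0006] 0.006
[0.0102, -0.0047, -0.0006] 0.006
[0.0102, -0.0047, -0.0006] 0.006
[0.0102, -0.0047, -0.0006] 0.006
[0.0102, -0.0047, -0.0006] 0.006
mm/row 8.996887618608469
```

```bash
python3 -m creep '{"hand":[8,8,8,8,8],"delta_pos":[[0,-0.005,-0.001],[0.002,-0.01,-0.001],[0.008,-0.008,-0.001],[0.012,-0.002,0],[0.012,0,0]],"turn":[0,0,0,0,0]}'
python3 -m creep '{"hand":[8,8,8,8,8],"delta_pos":[[0.01,0,0],[0.006,0,0],[0.002,0,0],[0,0,0],[0,0,0]],"turn":[0,0,0,0,0]}'
python3 - <<'E'
from plan import *
import pickle
show()
c=env.read_camera('wrist');pickle.dump(c,open('w8.pkl','wb'));save('w8.png',c['pixels'])
p=state()[0]
O=np.array([.5217,.1597]);ex=np.array([.9695,-.2447]);ey=np.array([.2447,.9695])
print('eye in seat frame mm',(p[:2]-O)@ex*1000,(p[:2]-O)@ey*1000,(p[2]-.0303-.2052)*1000)
E
```

```text
clock: 10.65
tcp_pos: [0.444, 0.1638, 0.2616]
orientation: [-0.0, 0.789, 0.614, 0.0]
wrist_force: [0.7, 0.5, -4.2]
finger_gap: 0.0135
clock: 11.07
tcp_pos: [0.448, 0.1772, 0.261]
orientation: [0.0, 0.789, 0.615, -0.0]
wrist_force: [-1.0, -0.5, -4.4]
finger_gap: 0.0135
t 11.07 tcp [0.448  0.1772 0.261 ] yaw -14.12 F [-1.  -0.5 -4.4] M [-0.04 -0.03 -0.  ] gap 13.5 j6 2.03 j5 -0.0 z [-4.e-04 -4.e-04 -1.e+00]
eye in seat frame mm -75.73054531527852 -1.2099369808415745 25.496380573119204
```

View pics/w8.png

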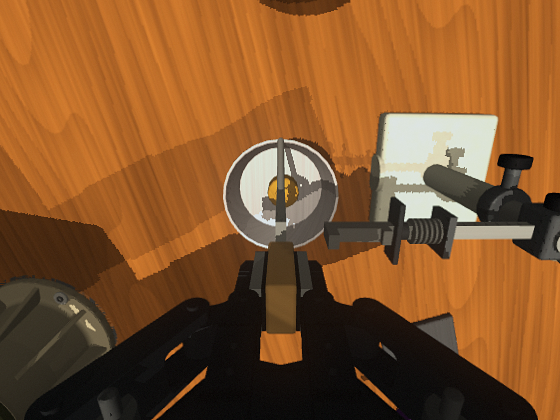

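Run:
```python
from cloud import *
import pickle
c=pickle.load(open('w8.pkl','rb'));X=cloud(c)
O=np.array([.5217,.1597]);yaw=np.radians(-14.2);ex=np.array([np.cos(yaw),np.sin(yaw)]);ey=np.array([-ex[1],ex[0]])
q=X[...,:2]-O;A=q@ex*1000;B=q@ey*1000;Z=X[...,2]*1000
m=(abs(A+75)<25)&(abs(B)<25)&(Z>278)&(Z<292);print('block top n',m.sum(),'a',np.percentile(A[m],[3,50,97]).round(1),'b',np.percentile(B[m],[3,50,97]).round(1),'z',np.median(Z[m]))
p=np.stack([A[m],B[m]],1).astype(np.float32);print(cv2.minAreaRect(p))
for t in range(-50,40):
    w=(abs(A-t)<.5)&(abs(B)<4)&(Z>198)&(Z<226)
    if w.sum()>2: print(t,np.median(Z[w]).round(1),end='|')
w=(A>-36)&(A<-12)&(Z>205)&(Z<212)&(abs(B)<12);print('\nflat b',np.percentile(B[w],[2,50,98]),np.median(Z[w]))
w=(A>28)&(A<60)&(Z>200)&(Z<212)&(abs(B)<12);print('rear b',np.percentile(B[w],[2,50,98]),np.median(Z[w]))
```

```text
block top n 2908 a [-92.2 -76.3 -60. ] b [-12.6   5.7  11.3] z 285.50935400085535
((-76.39290618896484, 5.421022415161133), (36.700523376464844, 36.33046340942383), 45.174068450927734)
-46 210.2|-45 219.9|-44 220.0|-43 220.0|-42 220.0|-41 219.9|-40 220.1|-39 219.6|-38 208.8|-37 209.1|-36 209.0|-35 209.2|-34 209.3|-33 208.9|-32 208.9|-31 209.0|-30 208.9|-29 209.0|-28 209.1|-27 209.0|-26 209.1|-25 209.0|-24 208.9|-23 209.0|-22 209.3|-21 209.2|-20 209.1|-19 208.7|-18 208.8|-17 209.2|-16 209.2|-15 209.4|-14 209.3|-13 208.7|-12 208.8|-11 209.2|-10 209.0|-9 212.3|-8 214.0|-7 214.1|-6 214.3|-5 214.0|-4 214.2|-3 214.0|-2 204.7|-1 205.9|0 206.0|1 208.0|2 210.7|3 211.2|4 211.3|6 207.7|7 207.6|8 207.5|9 207.6|10 207.9|11 207.7|12 205.3|13 205.2|14 207.5|15 210.4|17 210.5|18 209.0|19 210.1|21 209.3|22 210.0|24 209.4|25 210.6|26 210.3|27 209.7|28 208.9|29 210.6|30 209.8|31 209.4|32 209.7|33 212.6|34 214.8|35 215.2|36 215.1|37 215.3|38 215.3|
flat b [-5.27325862  0.46994686  4.91544197] 208.96371360279107
rear b [-10.78200285   1.33474773  11.10889916] 205.6071786572525
```

```bash
python3 -m creep '{"hand":[8,8,8,8,8],"delta_pos":[[0.001,0.004,0],[0.0008,0.008,0],[0,0.01,0],[0,0.012,0],[0,0.012,0]],"turn":[0,0,0,0,0]}'
python3 -m creep '{"hand":[8,8,8,8,8],"delta_pos":[[0,0.012,0],[0,0.01,0],[0,0.007,0],[0,0.004,0],[0,0,0]],"turn":[0,0,0,0,0]}'
cat > chk.py <<'E'
from cloud import *
from plan import *
import sys,pickle
def chk(n=None):
    show();p=state()[0]
    O=np.array([.5217,.1597]);yaw=np.radians(-14.2);ex=np.array([np.cos(yaw),np.sin(yaw)]);ey=np.array([-ex[1],ex[0]])
    print('TCP seat frame mm',np.round([(p[:2]-O)@ex*1000,(p[:2]-O)@ey*1000,(p[2]-.0303-.2052)*1000],1))
    if n:
        c=env.read_camera('wrist');save(n,cv2.resize(c['pixels'][110:350,190:490],None,fx=2.5,fy=2.5,interpolation=cv2.INTER_CUBIC));pickle.dump(c,open(n+'.pkl','wb'))
        X=cloud(c);q=X[...,:2]-O;A=q@ex*1000;B=q@ey*1000;Z=X[...,2]*1000
        for t in np.arange(-14,40):
            w=(abs(A-t)<.5)&(abs(B)<22)&(abs(B)>10)&(Z>190)&(Z<240)
            if w.sum()>2: print(int(t),w.sum(),np.median(Z[w]).round(1),end='|')
        print()
E
python3 -c "
from chk import *
chk('w9.png')"
```

```text
clock: 11.53
tcp_pos: [0.4853, 0.1692, 0.2612]
orientation: [0.0, 0.789, 0.615, 0.0]
wrist_force: [0.9, 0.3, -5.6]
finger_gap: 0.0135
clock: 11.95
tcp_pos: [0.5104, 0.1629, 0.2609]
orientation: [-0.0, 0.789, 0.615, -0.0]
wrist_force: [-0.4, -0.3, -5.3]
finger_gap: 0.0136
t 11.95 tcp [0.5104 0.1629 0.2609] yaw -14.16 F [-0.4 -0.3 -5.3] M [0.04 0.   0.04] gap 13.6 j6 1.98 j5 0.0 z [-2.e-04 -0.e+00 -1.e+00]
TCP seat frame mm [-11.8   0.3  25.4]
-14 8 239.6|-13 7 239.8|-12 9 239.7|-11 8 239.6|-10 5 239.9|1 66 204.6|2 37 210.4|3 44 210.7|4 31 210.4|5 20 210.0|33 114 206.0|34 40 213.5|35 38 214.2|36 38 214.2|37 37 214.1|38 30 213.9|
```

View pics/w9.png

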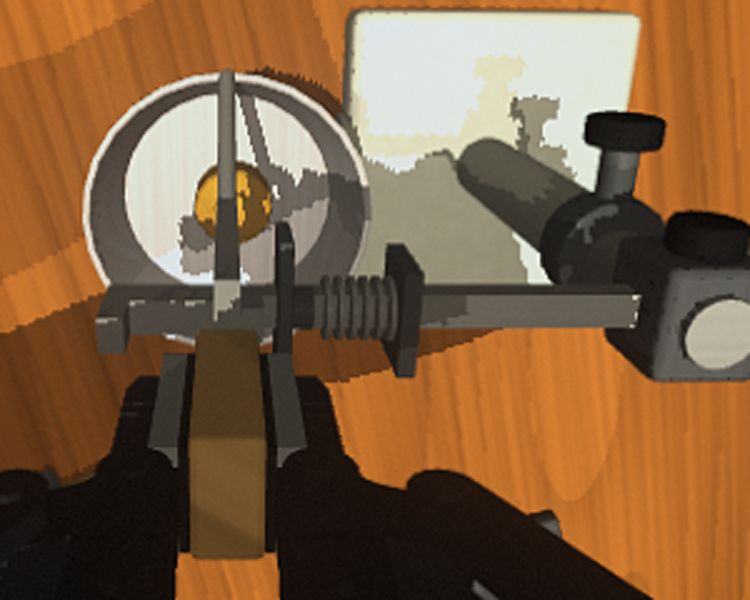

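```bash
python3 -m creep '{"hand":[8,8,8,8,8],"delta_pos":[[0,0,0.004],[0,0,0.006],[0,0.003,0.004],[0,0.005,0],[0,0.004,0]],"turn":[0,0,0,0,0]}'
python3 -c "
from chk import *
chk()"
python3 -m creep '{"hand":[8,8,8,8,8],"delta_pos":[[0,0.003,0],[0,0.002,0],[0,0.0015,0],[0,0.001,0],[0,0,0]],"turn":[0,0,0,0,0]}'
python3 -c "
from chk import *
chk('w10.png')"
```

```text
clock: 12.42
tcp_pos: [0.519, 0.1608, 0.2497]
orientation: [-0.0, 0.789, 0.615, -0.0]
wrist_force: [0.1, -0.4, -4.8]
finger_gap: 0.0132
t 12.42 tcp [0.519  0.1608 0.2497] yaw -14.12 F [ 0.1 -0.4 -4.8] M [-0.02 -0.07 -0.05] gap 13.2 j6 1.97 j5 -0.0 z [-4.e-04 -1.e-04 -1.e+00]
TCP seat frame mm [-2.9  0.4 14.2]
clock: 12.83
tcp_pos: [0.5246, 0.1595, 0.25]
orientation: [-0.0, 0.789, 0.615, -0.0]
wrist_force: [-1.4, 0.5, -4.3]
finger_gap: 0.0132
t 12.83 tcp [0.5246 0.1595 0.25  ] yaw -14.13 F [-1.4  0.5 -4.3] M [ 0.18  0.4  -0.04] gap 13.2 j6 1.97 j5 0.0 z [-5.e-04  3.e-04 -1.e+00]
TCP seat frame mm [ 2.9  0.5 14.5]
-5 5 235.2|-4 13 235.2|-3 12 236.4|-2 13 236.6|-1 32 230.3|0 49 229.7|1 49 229.8|2 48 229.9|3 26 229.7|4 48 230.0|5 36 230.2|6 68 210.9|7 64 211.2|8 45 210.7|9 28 210.8|33 96 205.7|34 46 214.4|35 42 214.3|36 46 214.5|37 43 213.9|38 24 214.1|
```

View pics/w10.png

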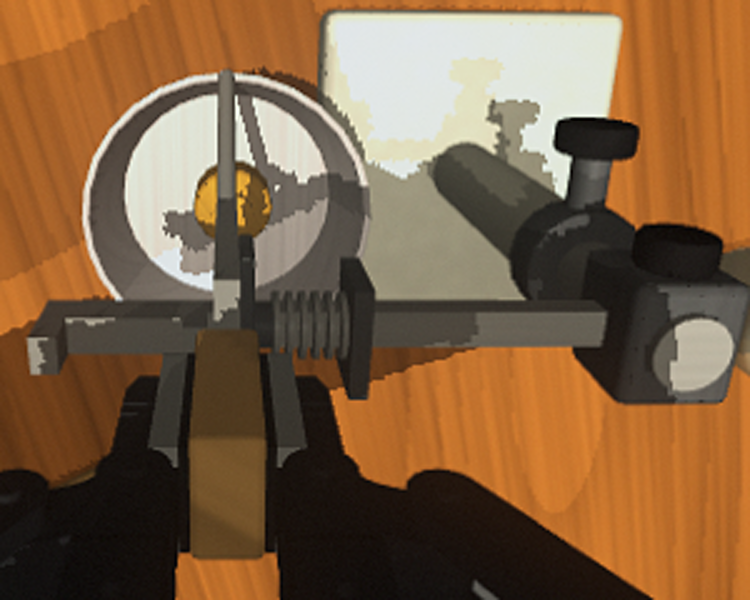

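```bash
python3 -m creep '{"hand":[8,8,8,8,8],"delta_pos":[[0,0.0006,0.002],[0,0,0.0035],[0,0,0.0035],[0,0,0.003],[0,0,0.002]],"turn":[0,0,0,0,0]}'
python3 -c "
from chk import *
chk('w11.png')"
```

```text
clock: 13.3
tcp_pos: [0.5249, 0.1592, 0.2383]
orientation: [-0.0, 0.789, 0.615, -0.0]
wrist_force: [-2.1, 0.6, -4.5]
finger_gap: 0.0133
t 13.3 tcp [0.5249 0.1592 0.2383] yaw -14.13 F [-2.1  0.6 -4.5] M [ 0.13  0.46 -0.04] gap 13.3 j6 1.97 j5 0.0 z [-6.e-04 -1.e-04 -1.e+00]
TCP seat frame mm [3.3 0.3 2.8]
-11 5 238.0|-10 17 235.7|-9 18 235.5|-8 20 234.9|-7 14 236.0|-6 18 234.8|-5 18 235.5|-4 35 231.7|-3 34 230.6|-2 34 231.0|-1 51 226.3|0 52 225.6|1 69 219.4|2 71 219.2|3 70 219.0|4 72 219.4|5 53 225.5|6 90 211.1|7 87 211.4|8 76 211.7|9 75 211.2|10 20 235.0|11 15 234.9|12 18 236.0|13 17 236.2|14 18 235.4|15 18 235.2|16 6 235.0|33 113 205.6|34 50 214.0|35 52 213.5|36 55 214.4|37 45 214.4|38 30 213.7|
```

View pics/w11.png

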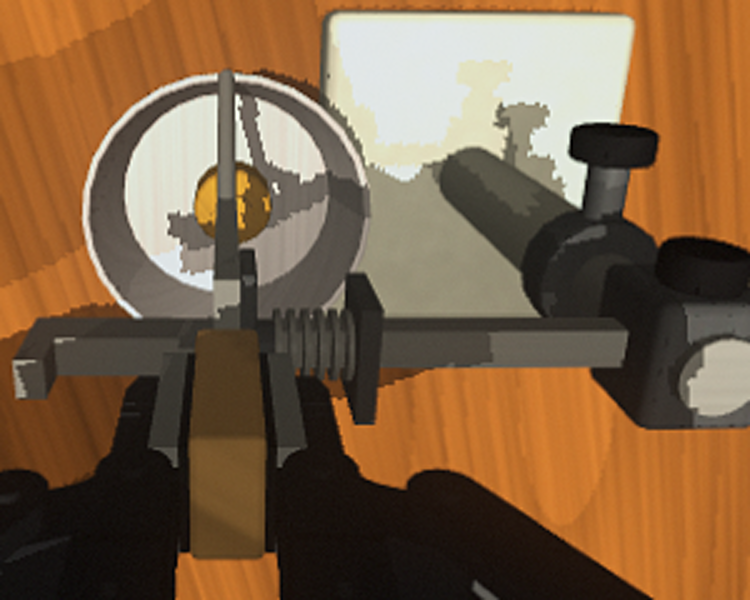

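```bash
python3 -m creep '{"hand":[8,8,8,8,8],"delta_pos":[[0,0,0.0015],[0,0,0.001],[0,0,0.0005],[0,0,0],[0,0,0]],"turn":[0,0,0,0,0]}'
python3 -c "
from chk import *
chk()"
python3 -m creep '{"hand":[8,8,8,8,8],"delta_pos":[[0,0,0.0004],[0,0,0],[0,0,0],[0,0,0],[0,0,0]],"turn":[0,0,0,0,0]}'
python3 -c "
from chk import *
chk()"
```

```text
clock: 13.77
tcp_pos: [0.5251, 0.1593, 0.2363]
orientation: [-0.0, 0.789, 0.615, -0.0]
wrist_force: [-1.4, 0.5, -4.7]
finger_gap: 0.0133
t 13.77 tcp [0.5251 0.1593 0.2363] yaw -14.13 F [-1.4  0.5 -4.7] M [ 0.05  0.51 -0.08] gap 13.3 j6 1.97 j5 0.0 z [-2.e-04  1.e-04 -1.e+00]
TCP seat frame mm [3.4 0.4 0.8]
clock: 14.18
tcp_pos: [0.5253, 0.1592, 0.2361]
orientation: [0.0, 0.789, 0.615, 0.0]
wrist_force: [-1.9, 0.9, -4.0]
finger_gap: 0.0132
t 14.18 tcp [0.5253 0.1592 0.2361] yaw -14.13 F [-1.9  0.9 -4. ] M [ 0.02  0.48 -0.01] gap 13.2 j6 1.97 j5 0.0 z [ 1.e-04  0.e+00 -1.e+00]
TCP seat frame mm [3.6 0.4 0.6]
```

Nearly seated; small steps until the weight comes off.

```bash
python3 -m creep '{"hand":[8,8,8,8,8],"delta_pos":[[0,0,0.0005],[0,0,0],[0,0,0],[0,0,0],[0,0,0]],"turn":[0,0,0,0,0]}'
python3 -m creep '{"hand":[8,8,8,8,8],"delta_pos":[[0,0,0.0005],[0,0,0],[0,0,0],[0,0,0],[0,0,0]],"turn":[0,0,0,0,0]}'
python3 -m creep '{"hand":[8,8,8,8,8],"delta_pos":[[0,0,0.0005],[0,0,0],[0,0,0],[0,0,0],[0,0,0]],"turn":[0,0,0,0,0]}'
python3 -c "
from chk import *
chk()"
```

```text
clock: 14.6
tcp_pos: [0.5253, 0.1593, 0.2357]
orientation: [-0.0, 0.789, 0.615, 0.0]
wrist_force: [-1.1, -0.5, -4.7]
finger_gap: 0.0134
clock: 15.02
tcp_pos: [0.5253, 0.1593, 0.2354]
orientation: [0.0, 0.789, 0.615, 0.0]
wrist_force: [-2.5, 0.5, -3.7]
finger_gap: 0.013
clock: 15.43
tcp_pos: [0.5253, 0.1593, 0.2353]
orientation: [0.0, 0.789, 0.615, 0.0]
wrist_force: [-3.7, 0.5, 2.0]
finger_gap: 0.0139
t 15.43 tcp [0.5253 0.1593 0.2353] yaw -14.13 F [-3.7  0.5  2. ] M [ 0.04  0.82 -0.05] gap 13.9 j6 1.97 j5 0.0 z [ 7.e-04  2.e-04 -1.e+00]
TCP seat frame mm [ 3.6  0.5 -0.2]
```

```bash
python3 -m creep '{"hand":[8,8,8,8,8],"delta_pos":[[0,0,-0.0002],[0,-0.0008,0],[0,-0.0008,0],[0,-0.0006,0],[0,0,0]],"turn":[0,0,0,0,0]}'
python3 -c "
from chk import *
chk('w12.png')"
```

```text
clock: 15.85
tcp_pos: [0.5244, 0.1595, 0.2353]
orientation: [0.001, 0.789, 0.615, 0.001]
wrist_force: [1.4, -1.5, 1.1]
finger_gap: 0.0132
t 15.85 tcp [0.5244 0.1595 0.2353] yaw -14.15 F [ 1.4 -1.5  1.1] M [-0.26 -0.25  0.01] gap 13.2 j6 1.97 j5 -0.0 z [ 2.1e-03 -2.0e-04 -1.0e+00]
TCP seat frame mm [ 2.7  0.5 -0.2]
-11 19 234.4|-10 25 234.0|-9 26 234.9|-8 25 234.8|-7 24 234.0|-6 22 233.9|-5 31 232.6|-4 40 229.3|-3 41 229.6|-2 40 230.6|-1 64 222.2|0 59 223.9|1 74 218.5|2 77 219.1|3 76 218.5|4 71 220.7|5 69 220.9|6 96 211.4|7 96 211.5|8 80 212.0|9 56 227.4|10 24 234.8|11 22 233.9|12 26 234.5|13 26 234.2|14 22 234.2|15 18 233.7|33 111 207.1|34 58 214.3|35 49 214.4|36 56 213.7|37 51 214.6|38 29 213.3|
```

View pics/w12.png

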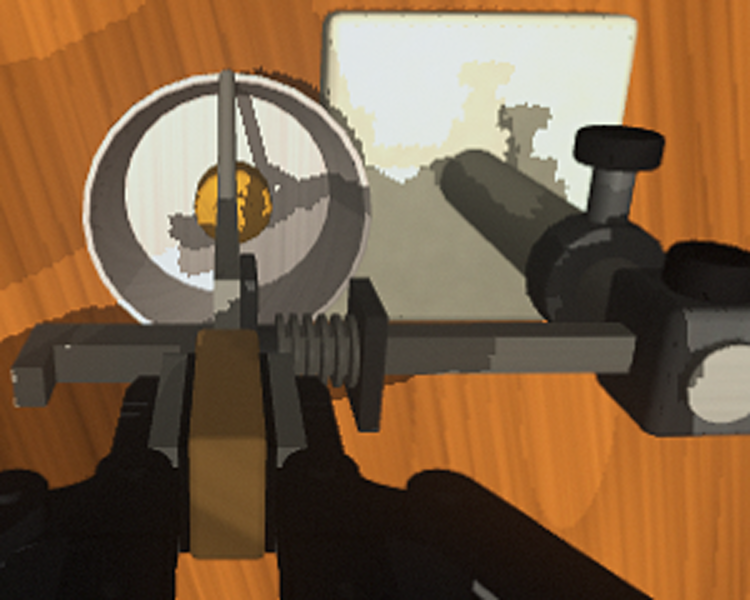

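```bash
python3 -m creep '{"hand":[13,14,15,17,19],"delta_pos":[[0,0,0],[0,0,0],[0,0,0],[0,0,0],[0,0,0]],"turn":[0,0,0,0,0]}' 20
python3 -m creep '{"hand":[22,25,30,34,34],"delta_pos":[[0,0,0],[0,0,0],[0,0,0],[0,0,0],[0,0,0]],"turn":[0,0,0,0,0]}'
python3 -c "
from chk import *
chk('w13.png')"
```

```text
clock: 16.32
tcp_pos: [0.5232, 0.1599, 0.2348]
orientation: [-0.0, 0.789, 0.615, -0.0]
wrist_force: [0.7, -0.6, -0.4]
finger_gap: 0.019
clock: 16.73
tcp_pos: [0.5235, 0.1597, 0.235]
orientation: [-0.0, 0.789, 0.615, -0.0]
wrist_force: [-0.3, -0.4, -1.0]
finger_gap: 0.0339
t 16.73 tcp [0.5235 0.1597 0.235 ] yaw -14.13 F [-0.3 -0.4 -1. ] M [-0.01 -0.02 -0.06] gap 33.9 j6 1.97 j5 0.0 z [-0.e+00  1.e-04 -1.e+00]
TCP seat frame mm [ 1.7  0.5 -0.5]
-5 35 230.4|-4 40 228.7|-3 38 230.2|-2 40 229.4|-1 57 224.1|0 77 219.9|1 75 219.0|2 77 218.4|3 76 219.0|4 56 225.7|5 95 211.2|6 95 211.3|7 87 211.7|8 78 211.4|18 23 233.8|19 23 235.3|20 25 235.3|21 21 234.8|22 24 233.7|23 23 234.2|24 23 235.4|33 72 204.8|34 44 209.7|35 35 209.5|36 40 209.9|37 37 210.3|38 22 208.9|
```

View pics/w13.png

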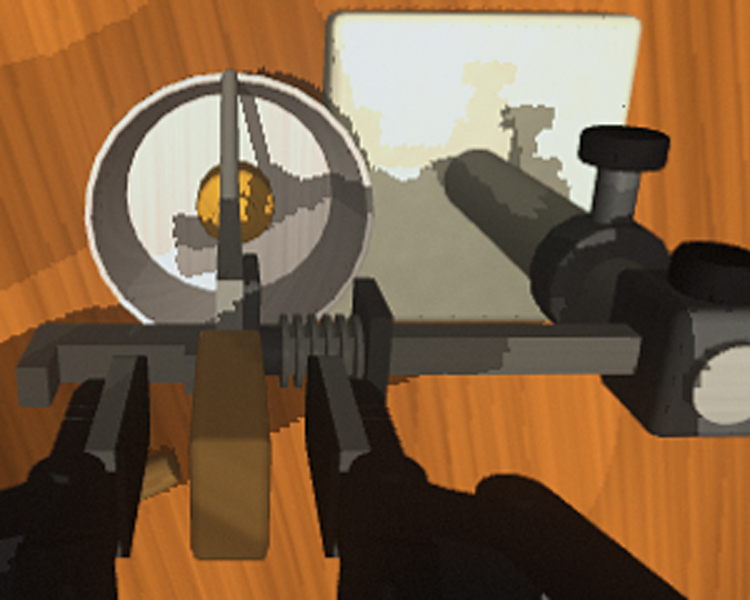

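```bash
python3 -m creep '{"hand":[36,36,36,36,36],"delta_pos":[[0,0,-0.005],[0,0,-0.01],[0,0,-0.015],[0,0,-0.02],[0,0,-0.025]],"turn":[0,0,0,0,0]}'
python3 -m creep '{"hand":[36,36,36,36,36],"delta_pos":[[0,0,-0.03],[0,0,-0.03],[0,-0.02,-0.01],[0,-0.02,0],[0,0,0]],"turn":[0,0,0,0,0]}'
python3 - <<'E'
from chk import *
chk('w14.png')
for n in ['scene','top']:
    c=env.read_camera(n);pickle.dump(c,open(n+'1.pkl','wb'));save(n+'1.png',c['pixels'])
    if n=='scene': save('scene1c.png',cv2.resize(c['pixels'][150:310,240:400],None,fx=3.7,fy=3.7,interpolation=cv2.INTER_CUBIC))
c=pickle.load(open('w14.png.pkl','rb'));save('w14f.png',c['pixels'])
E
```

```text
clock: 17.2
tcp_pos: [0.5231, 0.1596, 0.2955]
orientation: [-0.0, 0.789, 0.615, -0.001]
wrist_force: [0.5, 0.3, 0.3]
finger_gap: 0.0356
clock: 17.62
tcp_pos: [0.4909, 0.1681, 0.3535]
orientation: [0.0, 0.788, 0.615, 0.001]
wrist_force: [-0.1, 0.6, 0.4]
finger_gap: 0.0357
t 17.62 tcp [0.4909 0.1681 0.3535] yaw -14.07 F [-0.1  0.6  0.4] M [ 0.04 -0.03 -0.01] gap 35.7 j6 1.99 j5 0.0 z [ 2.3e-03  9.0e-04 -1.0e+00]
TCP seat frame mm [-31.9   0.6 118. ]
-5 20 229.2|-4 8 231.4|-3 9 231.0|-2 15 220.0|-1 30 214.7|0 18 215.5|1 19 215.2|2 19 215.3|3 19 215.8|4 23 215.0|5 11 224.9|6 23 210.7|7 23 210.8|8 16 210.7|33 56 204.2|34 18 214.4|35 15 215.0|36 18 214.0|37 14 214.3|38 13 214.2|
```

View pics/w14f.png

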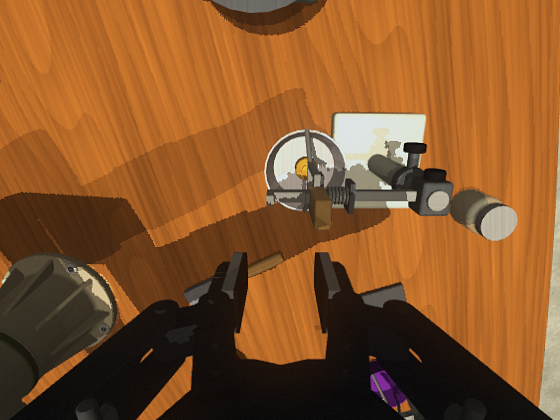

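View pics/scene1c.png

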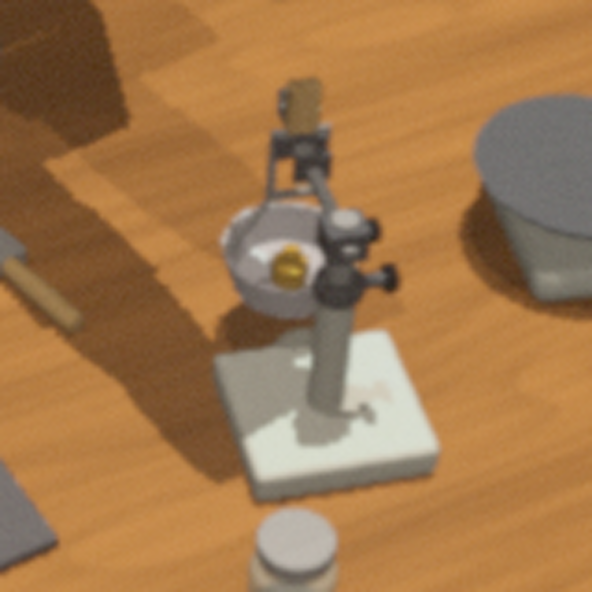

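View pics/top1.png

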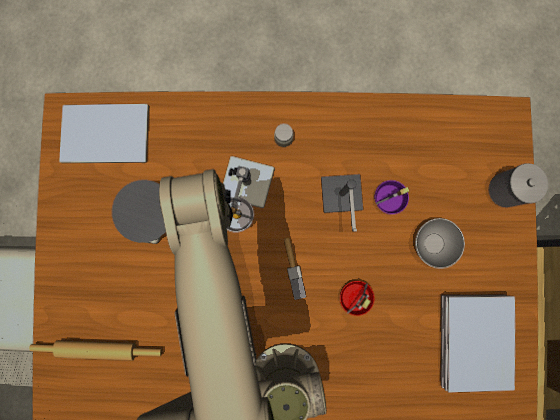

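Run:
```python
from cloud import *
import pickle
c=pickle.load(open('w14.png.pkl','rb'));X=cloud(c)
O=np.array([.5217,.1597]);yaw=np.radians(-14.2);ex=np.array([np.cos(yaw),np.sin(yaw)]);ey=np.array([-ex[1],ex[0]])
q=X[...,:2]-O;A=q@ex*1000;B=q@ey*1000;Z=X[...,2]*1000
m=(abs(A)<20)&(abs(B)<22)&(Z>256)&(Z<264);print('top',m.sum(),np.median(A[m]),np.median(B[m]),np.median(Z[m]),cv2.minAreaRect(np.stack([A[m],B[m]],1).astype(np.float32)))
m=(abs(A)<70)&(abs(B)<70)&(Z>87)&(Z<98)&(np.hypot(A-1,B)>51)
p=np.stack([A[m],B[m],Z[m]],1);print('rim',len(p),cv2.minEnclosingCircle(p[:,:2].astype(np.float32)),np.linalg.lstsq(np.c_[p[:,:2],np.ones(len(p))],p[:,2],rcond=None)[0])
print(env.get_state()['wrist_force'],env.get_state()['clock'])
```

```text
top 533 1.3261692272758667 0.9193798147920768 259.704825528125 ((1.644632339477539, -0.06993865966796875), (25.769367218017578, 14.15683650970459), 89.84114837646484)
rim 590 ((1.2062746286392212, -0.2592131197452545), 55.69231033325195) [-4.77422960e-03  1.38987765e-02  9.17307019e+01]
[ 0.49422809 -0.30729443 -0.1414564 ] 17.7667
```

```bash
python3 -c "
from workcell import env
print(env.hand_in())"
```

```text
the job is handed in; nothing more can be done
None
```

The pan, with the brass weight still in it, now hangs in the weighing stand's seat behind the ridge. The gripper is open and clear of it, and I handed the job in at about 18 s.

**How it went:**
- **Bar setting:** from the wrist camera, the bar stood about 14 mm further out along its −x than its middle setting, and at the middle height.
- **Move:** I gripped the wooden block along the pan's x, lifted the pan off the plain hook and carried it level to the stand. I passed the eye over the tip and pushed the keeper back about 4.5 mm.
- **Seating:** I lowered the eye in small steps until it touched the seat, with about 7 N on the seat. It was then released slowly.

**Last checks:**
- **Seated:** the eye's under edge measured 0.205 m, which is the seat height. The eye spans about −1.5 to +4.5 mm, and the ridge's rear face is at about −2.8 mm.
- **Level:** the pan rim is within about 1° of level, and the block is upright.
- **Surroundings:** in the top picture the jar, bowl, brush and scale look unmoved by eye. I did not measure them.

**What differed:**
- **Gap at the ridge:** the eye stands about 1 mm clear of the ridge instead of being pressed against it. Friction seems to hold it there.
- **Nudge before release:** I tried to move the eye 1.8 mm toward the ridge first, but the measured tool position followed only about half of that.

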